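# Gauge the mouths of bamboo jars and set out the tight one for rasping

### The arm

A 6-joint arm with a two-finger parallel gripper is mounted at the origin on the work surface. World frame = base frame: x ahead of the robot, y to its left, z up, the work surface at z = 0. Lengths are in m, angles in rad, forces in N, time in s.
With the tool pointing down it reaches from about 0.3 to 0.85 m from the base axis. Payload 5.4 kg.
Tool frame: the origin (TCP) lies midway between the tips of the shut fingers; the grasp point (between the pads) lies 19 mm behind it (grip_depth is the distance from the TCP to the grasp point, in m); z points along the fingers, y is the direction in which the jaws open and shut (so a half turn about z gives the same grasp; the last joint's range is limited). The gripper opens to 85 mm and grips with 20 to 120 N. Pads are 22 mm wide; open, the fingers measure 114 mm over their backs; the gripper's body (76 mm by 85 mm) begins 54 mm behind the grasp point. The pads swing forward as they close: fully open they stand 13 mm farther back than shut.
Start: joints at [0.92, 0.158, 1.597, -0, 1.386, -0.21], TCP at [0.245, 0.52, 0.196] pointing down, gripper open.
Joint ranges: [-2.91, 2.91], [-0.94, 2.29], [0.18, 2.7], [-1.29, 4.43], [0.17, 2.64], [-3, 3]. Speed limits (rad/s): [2.57, 2.57, 3.14, 3.14, 3.14, 3.14].

### API

Orientations are given as a unit quaternion [x, y, z, w].
In Python, from bench import * gives the robot as it stands.
- The arm moves only by the shell command python3 -m creep 'ROWS' [OPENING]. ROWS is JSON, a list of rows, each a list of 6 numbers: the shift along the tool's x, y, z in mm, then the turn, a rotation vector about the tool's x, y, z in rad. In form: [[tx, ty, tz, rx, ry, rz], ...]. A call has exactly 10 rows; each row is the pose to reach, as a shift and turn from the pose commanded when the call began, along the tool's axes at that moment; what a row does not reach only later rows make up. A row lasts 1/8 s, in which the tool goes at most 62.5 mm and 10.7 degrees, less where a joint would pass 70% of its speed; a pose out of reach is approached as far as the arm can. A call with a gripper value outside its range is refused whole. OPENING is the finger opening in mm, from 0 to 85.4, set as the call begins (- or left out, the last holds). The fingers move at their own pace and stop on an object; the grip force is fixed at half the most. Time passes only in rows, so rows that repeat a pose let the fingers close, or fill a call up. It gives the time, the measured TCP pose, the force and the opening at its end, in the units of the state.
- read_state(): the state, without advancing time (a new reading comes with each control period).
- capture(name): name is "scene" or "top" or "wrist"; returns the picture (480x640x3 uint8, red, green, blue); there is no depth.
- calibration(name): a dict with "fx", "fy", "cx", "cy" (pixels), "world_to_cam" (4x4, takes a point from world to camera coordinates); the wrist camera has in their place "hand_eye" (4x4, takes a point from camera to tool coordinates, whose origin is the TCP and whose axes are the flange's). Camera axes: x right, y down, z forward; pixel columns grow to the right and rows downward; lengths in m; the calibration is good to about 2 mm. A picture is of the moment at which its call begins: read the wrist's pose just before it. calibration takes no time and is no camera call.
- job_done(): hands the job in, once; it reports no verdict.
The state is a dict: "t": time; "joint_positions": joint angles; "dq": joint speeds; "joint_efforts": joint torques, N m; "position": TCP position; "eef_rot": TCP orientation; "wrist_force": force on the tool from outside, world axes, zero at the start; "wrist_torque": the same for the moment, N m; "finger_gap": finger opening in m.
Only numpy, scipy, OpenCV 4.12 (cv2) and the standard library are available. Lean on these libraries where they do the work, as an engineer would, in place of code of your own. Each camera call takes 0.05 s, during which the arm holds its last target.

### The job

Try the plug gauge in the mouth of every bamboo tube in the rack, one after the other, beginning with the one nearest the robot: let it slide well down (about 30 mm) into the bores that take it, and only touch it squarely to the mouth, without forcing it, where it will not enter. Then stand the gauge upright on the bare bench again, and take any tube that the gauge did not enter out of the rack and stand it upright, mouth up, on the pale rework board; the good tubes stay in their places in the rack, and the rasp, scissors, mug and bowl are left alone.

Things in the scene. Friction and masses are not known exactly. Their poses are not given: they have to be found in the camera images.
- gauge_grip (a point): grip point on the round red handle (27 mm across) of the plug gauge, on its axis 85 mm from the nose; z from nose to handle top. Gauge 122 mm long: steel plug 30 mm across, 45 mm long, its nose bevelled over 4 mm to 25 mm across; thin brass neck; handle from 58 to 122 mm. Stands upright on its nose on the bench at the start. 0.16 kg; grip it firmly
- gauge_nose (a point): centre of the flat nose face of the gauge's plug (the end that enters a bore); z points from the nose to the handle
- rack: fixed leaning wooden rack, 310 mm wide, 3 places at its y = +95, 0, -95 mm. Origin on the bench, mid rack; y along the row away from the robot, z up; tubes lean to its -x (the robot's left). Tube feet stand at about x 26, z 45 mm. Top board's upper face 66 mm up the tubes from their feet, its 50 mm holes leave 2 mm play; tubes are drawn out along their axes
- tube_a_mid (a point): bamboo tube, closed foot, 140 mm long, 46 mm across; bore 118 mm deep and either about 33 mm wide (gauge passes) or 27 mm (it does not). This point: on the axis half-way along (70 mm from the mouth); z along the axis to the open mouth. Stands in one of the rack's places, leaning 32 deg to the robot's left, mouth end 74 mm clear of the rack. 0.1 kg; grip it firmly
- tube_b_mid (a point): bamboo tube, closed foot, 140 mm long, 46 mm across; bore 118 mm deep and either about 33 mm wide (gauge passes) or 27 mm (it does not). This point: on the axis half-way along (70 mm from the mouth); z along the axis to the open mouth. Stands in one of the rack's places, leaning 32 deg to the robot's left, mouth end 74 mm clear of the rack. 0.1 kg; grip it firmly
- tube_c_mid (a point): bamboo tube, closed foot, 140 mm long, 46 mm across; bore 118 mm deep and either about 33 mm wide (gauge passes) or 27 mm (it does not). This point: on the axis half-way along (70 mm from the mouth); z along the axis to the open mouth. Stands in one of the rack's places, leaning 32 deg to the robot's left, mouth end 74 mm clear of the rack. 0.1 kg; grip it firmly
- board_top (a point): centre of the top face of the fixed pale wooden rework board, 200 mm (its x) by 150 mm (its y) and 18 mm thick, lying on the bench to one side. A rasp lies on it along x, near its +y edge (about 46 mm from the middle); the rest is free. z points up
- rasp_mid (a point): middle of a half-round rasp, 205 mm long, up to 23 mm wide and high, lying loose on the rework board, long axis x
- scissors: blue-handled scissors lying flat on the bench, 190 mm long, 9 mm high; a bystander. Origin at the pivot, on the bench
- mug: white enamel mug, 80 mm wide, 85 mm high, on the robot's left; a bystander. Origin at the centre of its foot
- bowl: red bowl of finished wooden stoppers, 150 mm wide, 65 mm high, on the robot's right; a bystander. Origin at the centre of its foot

How it is judged:
By the outcome, as a careful person would: the job done as asked, in the order asked, and still so for the second after the job is handed in, with the robot touching nothing.
It also fails if it takes over 72 s, if anything falls off the work surface, if the arm or the gripper's body presses on something with over 40 N, if the wrist force passes 120 N, or if a joint passes its speed limit or range.

## Working session

There is one attempt and no reset: what is moved stays moved. The work goes in short steps, Python scripts to look and compute and a shell command to move; the robot and the scene stay as the last step left them, time stands still between calls to the robot, and variables do not carry over. Pictures are saved under pics/ and viewed, and the job is handed in when it is done.

```bash
ls; mkdir -p pics; python3 - <<'E'
from bench import *
import cv2
s=read_state(); print(s)
for n in ("scene","top","wrist"):
    im=capture(n); cv2.imwrite(f"pics/{n}0.png",im[:,:,::-1]); c=calibration(n); print(n,c)
E
```

```text
pics
{'t': 0.0, 'joint_positions': array([ 9.19881639e-01,  1.59040823e-01,  1.59827117e+00, -1.58482893e-05,
        1.38622350e+00, -2.10080297e-01]), 'dq': array([-0.00100769,  0.00034352, -0.00031513, -0.00061588, -0.00187605,
       -0.00068184]), 'joint_efforts': array([ 1.90719661e-04, -3.96006560e+01, -3.31423187e+01, -2.89262753e-04,
        8.40341585e-03, -1.16853641e-05]), 'position': array([0.24493447, 0.51945856, 0.19460211]), 'eef_rot': array([ 2.18635214e-01,  9.75806179e-01, -8.86033820e-04, -3.98317284e-04]), 'wrist_force': array([ 0.32418979,  0.45886127, -0.69140392]), 'wrist_torque': array([-0.00348038,  0.03466801,  0.08205196]), 'finger_gap': 0.0851931267708915}
scene {'fx': 476.3189779866431, 'fy': 476.3189779866431, 'cx': 322.6741822434455, 'cy': 230.44237859661965, 'world_to_cam': array([[-0.57262005,  0.81976586,  0.00949781,  0.28169946],
       [ 0.63798944,  0.45286202, -0.62280452, -0.29978994],
       [-0.51485508, -0.35057085, -0.78231984,  1.56661827],
       [ 0.        ,  0.        ,  0.        ,  1.        ]])}
top {'fx': 536.2595295387342, 'fy': 536.2595295387342, 'cx': 322.5548341687033, 'cy': 233.82498097063242, 'world_to_cam': array([[ 0.00966229, -0.99987689, -0.01236303,  0.03890121],
       [-0.99320521, -0.00816242, -0.11608957,  0.56294907],
       [ 0.11597437,  0.01340072, -0.9931618 ,  1.15050836],
       [ 0.        ,  0.        ,  0.        ,  1.        ]])}
wrist {'fx': 406.40144601083244, 'fy': 406.40144601083244, 'cx': 331.44790803436825, 'cy': 235.3306322252688, 'hand_eye': array([[-9.37949245e-04, -9.50484359e-01, -3.10770982e-01,
         7.92509762e-02],
       [ 9.99999433e-01, -7.34623626e-04, -7.71308971e-04,
         2.35064800e-04],
       [ 5.04817407e-04, -3.10771529e-01,  9.50484509e-01,
        -1.78451696e-01],
       [ 0.00000000e+00,  0.00000000e+00,  0.00000000e+00,
         1.00000000e+00]])}
```

View pics/scene0.png

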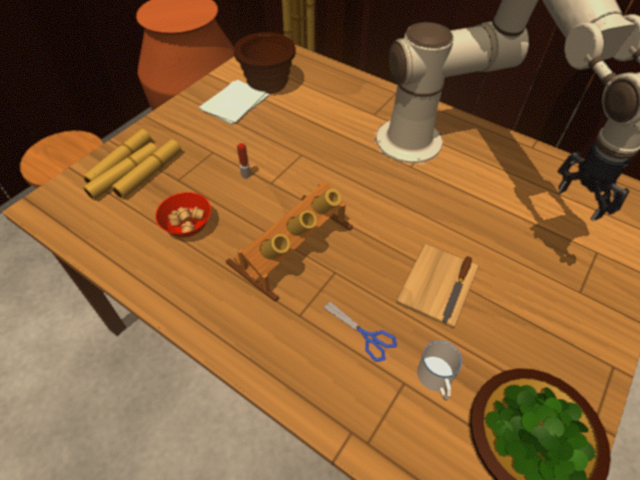

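View pics/top0.png

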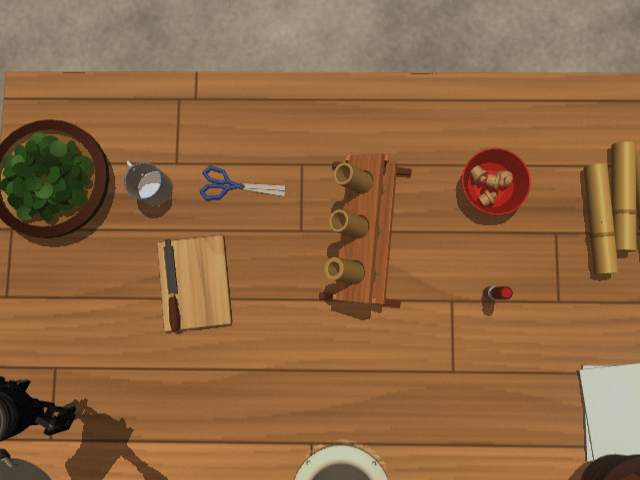

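View pics/wrist0.png

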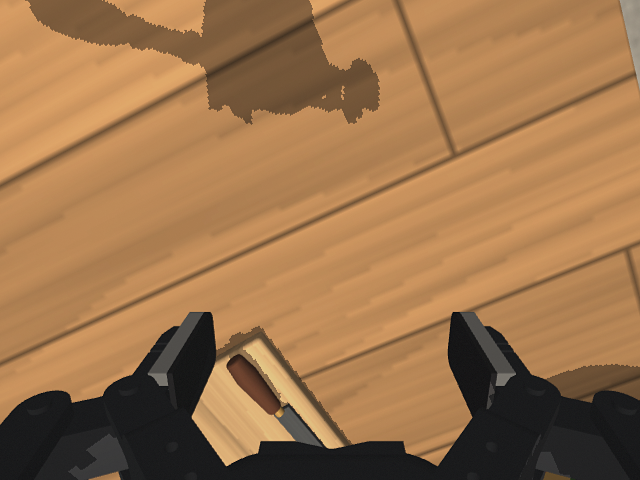

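```bash
cat > h.py <<'E'
import numpy as np, cv2
from bench import *
from scipy.spatial.transform import Rotation as R
def K(c): return np.array([[c['fx'],0,c['cx']],[0,c['fy'],c['cy']],[0,0,1.]])
def proj(c,p,w2c=None):
    W=c['world_to_cam'] if w2c is None else w2c
    q=W[:3,:3]@np.asarray(p,float)+W[:3,3]; return (q[0]/q[2]*c['fx']+c['cx'],q[1]/q[2]*c['fy']+c['cy'])
def wristW(s):
    T=np.eye(4);T[:3,:3]=R.from_quat(s['eef_rot']).as_matrix();T[:3,3]=s['position']
    return np.linalg.inv(T@calibration('wrist')['hand_eye'])
def ray(c,u,v,W=None):
    W=c['world_to_cam'] if W is None else W
    d=W[:3,:3].T@np.array([(u-c['cx'])/c['fx'],(v-c['cy'])/c['fy'],1.]); o=-W[:3,:3].T@W[:3,3]
    return o,d/np.linalg.norm(d)
def onz(c,u,v,z,W=None):
    o,d=ray(c,u,v,W); return o+d*(z-o[2])/d[2]
def tri(rays):
    A=np.zeros((3,3));b=np.zeros(3)
    for o,d in rays:
        P=np.eye(3)-np.outer(d,d);A+=P;b+=P@o
    x=np.linalg.solve(A,b); return x,[np.linalg.norm((np.eye(3)-np.outer(d,d))@(x-o)) for o,d in rays]
E
python3 - <<'E'
import cv2
t=cv2.imread('pics/top0.png');s=cv2.imread('pics/scene0.png')
def crop(i,x,y,w,h,f,n): cv2.imwrite(n,cv2.resize(i[y:y+h,x:x+w],None,fx=f,fy=f,interpolation=cv2.INTER_CUBIC))
crop(t,310,145,110,170,3.5,'pics/a.png')
a=t[270:315,470:530];
crop(t,470,275,60,40,8,'pics/b.png')
crop(s,220,170,150,135,4,'pics/c.png')
crop(s,220,130,50,60,8,'pics/d.png')
crop(t,150,225,95,110,5,'pics/e.png')
E
```

```text
(no output)
```

View pics/a.png

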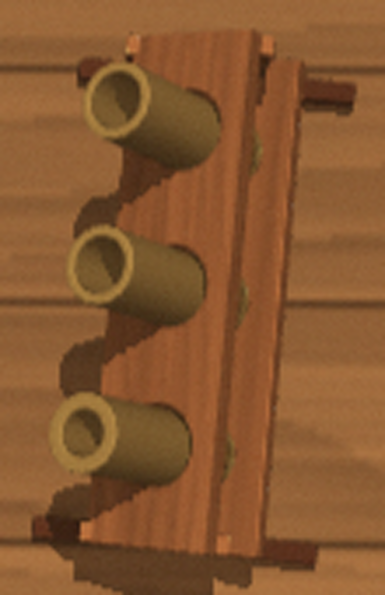

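View pics/b.png

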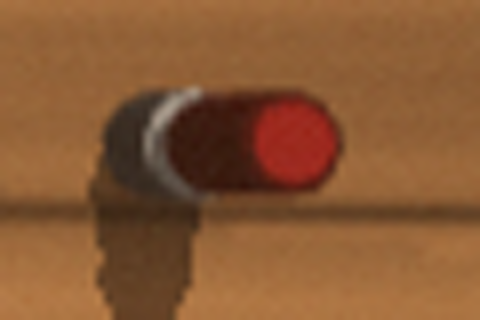

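View pics/c.png

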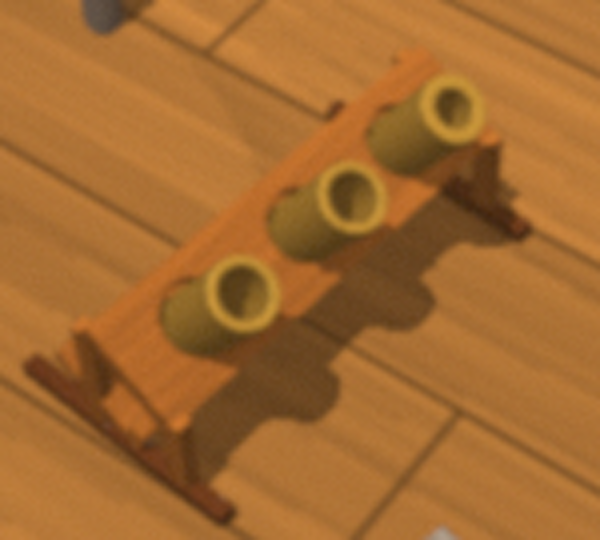

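View pics/d.png

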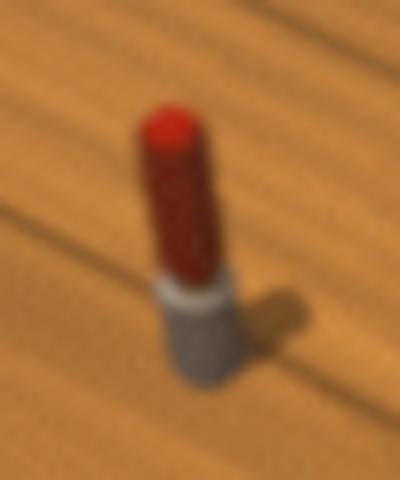

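View pics/e.png

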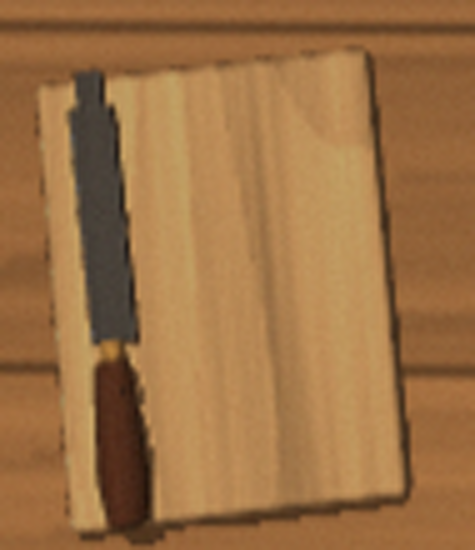

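```bash
python3 - <<'E'
from h import *
ct,cs=calibration('top'),calibration('scene')
def o(x,y,f,p): return ((p[0]+.5)/f-.5+x,(p[1]+.5)/f-.5+y)
T=[o(310,145,3.5,p) for p in((83,432),(101,265),(117,101))]
S=[o(220,170,4,p) for p in((452,108),(351,200),(242,295))]
for t,s in zip(T,S):
    print(onz(ct,*t,.164),onz(cs,*s,.164),tri([ray(ct,*t),ray(cs,*s)]))
t=o(470,275,8,(296,139));s=o(220,130,8,(172,130))
print('g',onz(ct,*t,.122),onz(cs,*s,.122),tri([ray(ct,*t),ray(cs,*s)]))
for p in((40,87),(370,50),(408,497),(75,530),(103,110),(115,340)): print('b',onz(ct,*o(150,225,5,p),.018 if p[0] not in (103,115) else .03))
# bowl
E
```

```text
[0.48036007 0.02049522 0.164     ] [0.48290684 0.02190689 0.164     ] (array([0.48053942, 0.02043991, 0.1609706 ]), [np.float64(3.8696527361733537e-05), np.float64(3.8696527361793805e-05)])
[0.57420147 0.01107243 0.164     ] [0.57923085 0.01459804 0.164     ] (array([0.57501568, 0.01114489, 0.15751711]), [np.float64(0.00020836873909055385), np.float64(0.00020836873909051606)])
[0.6682526  0.00257903 0.164     ] [0.67252549 0.00544263 0.164     ] (array([0.66948612, 0.00252089, 0.15848048]), [np.float64(9.065321690804816e-05), np.float64(9.065321690806894e-05)])
g [ 0.43786135 -0.32753518  0.122     ] [ 0.43937081 -0.32193708  0.122     ] (array([ 0.43692127, -0.32713241,  0.11814768]), [np.float64(0.0018595733230016478), np.float64(0.0018595733230016107)])
b [0.54286272 0.41344563 0.018     ]
b [0.56076419 0.26578963 0.018     ]
b [0.36325532 0.24289992 0.018     ]
b [0.34743361 0.38910356 0.018     ]
b [0.53167972 0.38108574 0.03      ]
b [0.43050942 0.37147555 0.03      ]
```

```bash
cat >> h.py <<'E'
RY=np.array([np.cos(np.radians(-5.4)),np.sin(np.radians(-5.4)),0])  # rack y dir
RX=np.array([RY[1],-RY[0],0])                                       # rack x dir (world ~ -y)
AX=np.sin(np.radians(32))*-RX+np.cos(np.radians(32))*np.array([0,0,1.])
RD=np.array([-RX,np.cross([0,0,-1],-RX),[0,0,-1]]).T   # tool-down, x toward robot's left
RT=np.array([np.cross(np.cross([0,0,-1],-RX),-AX),np.cross([0,0,-1],-RX),-AX]).T
def rel(p,Rm,s=None):
    s=s or read_state(); R0=R.from_quat(s['eef_rot'])
    return np.round(np.r_[R0.inv().apply(np.asarray(p)-s['position'])*1000,(R0.inv()*R.from_matrix(Rm)).as_rotvec()],3)
def show():
    s=read_state(); m=R.from_quat(s['eef_rot']).as_matrix()
    print('t',round(s['t'],2),'p',s['position'].round(4),'z',m[:,2].round(3),'x',m[:,0].round(3),'gap',round(s['finger_gap'],4),'F',s['wrist_force'].round(1),'q',s['joint_positions'].round(2)); return s
E
python3 - <<'E'
from h import *
np.set_printoptions(suppress=True)
print(RT,AX)
print(rel([.36,.02,.27],RD)); print(rel([.438,-.326,.19],RD))
E
```

```text
[[ 0.07980838  0.99556196 -0.04986981]
 [ 0.84428443 -0.09410831 -0.52756746]
 [-0.52991926  0.         -0.8480481 ]] [0.04986981 0.52756746 0.8480481 ]
[-317.137 -402.885  -74.686   -0.002    0.001    1.224]
[-535.328 -682.415    5.661   -0.002    0.001    1.224]
```

```bash
python3 -m creep '[[-30,-40,-30,0,0,0.1],[-67,-86,-60,0,0,0.2],[-105,-134,-70,0,0,0.3],[-143,-182,-70,0,0,0.4],[-181,-230,-70,0,0,0.5],[-219,-279,-70,0,0,0.6],[-257,-327,-70,0,0,0.7],[-295,-375,-70,0,0,0.8],[-333,-424,-70,0,0,0.9],[-371,-472,-70,0,0,1.0]]' 85; python3 -c "
from h import *
show();print(rel([.438,-.326,.19],RD))"
```

```text
t: 1.4
position: [0.3795, -0.0673, 0.2656]
eef_rot: [0.661, 0.75, 0.0, 0.0]
wrist_force: [1.0, 0.5, 0.4]
finger_gap: 0.085
t 1.4 p [ 0.3795 -0.0673  0.2656] z [ 0.001 -0.    -1.   ] x [-0.126  0.992 -0.   ] gap 0.085 F [1.  0.5 0.4] q [-0.49 -0.41  1.97  0.    1.57 -0.62]
[-2.64038e+02  2.55010e+01  7.57070e+01  1.00000e-03  0.00000e+00
  2.20000e-01]
```

```bash
python3 -m creep '[[-45,4,0,0,0,0.05],[-95,9,10,0,0,0.1],[-150,14,25,0,0,0.15],[-205,20,45,0,0,0.2],[-240,23,65,0,0,0.22],[-264,25,76,0,0,0.22],[-264,25,76,0,0,0.22],[-264,25,76,0,0,0.22],[-264,25,76,0,0,0.22],[-264,25,76,0,0,0.22]]' 85; python3 -c "
from h import *
s=show();im=capture('wrist');cv2.imwrite('pics/w1.png',im[:,:,::-1])
print(proj(calibration('wrist'),[.438,-.326,.122],wristW(s)))"
```

```text
t: 2.65
position: [0.4388, -0.3232, 0.1903]
eef_rot: [0.738, 0.675, -0.0, 0.001]
wrist_force: [0.3, -0.1, 0.4]
finger_gap: 0.0851
t 2.65 p [ 0.4388 -0.3232  0.1903] z [ 0.001 -0.001 -1.   ] x [ 0.089  0.996 -0.001] gap 0.0851 F [ 0.3 -0.1  0.4] q [-0.86  0.08  1.69 -0.    1.37 -0.77]
(np.float64(329.8849463438972), np.float64(237.95183558772223))
```

View pics/w1.png

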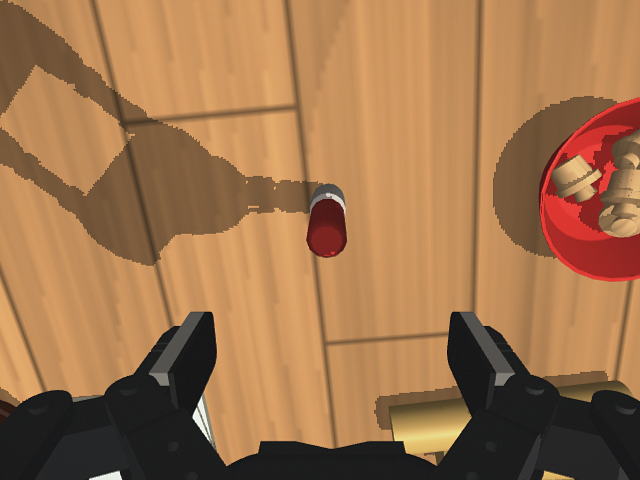

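```bash
python3 -c "
from h import *
s=show();c=calibration('wrist');W=wristW(s)
im=cv2.imread('pics/w1.png');m=((im[:,:,2]>70)&(im[:,:,1]<45)&(im[:,:,0]<45)).astype('uint8');m[:,500:]=0;m[:150]=0;m[400:]=0;m[:,:250]=0
x,y,w,h=cv2.boundingRect(m);print(x,y,w,h)
r=w/2; u,v=x+w/2-.5,y+h-r-.5; print(u,v)
p=onz(c,u,v,.122,W);print(p,rel([p[0],p[1],.066],RD))"
```

```text
t 2.7 p [ 0.4387 -0.3233  0.1901] z [ 0.001 -0.001 -1.   ] x [ 0.089  0.996 -0.001] gap 0.0849 F [-0.4  1.   0.3] q [-0.86  0.08  1.69  0.    1.37 -0.77]
307 199 40 58
326.5 236.5
[ 0.43588158 -0.32484377  0.122     ] [-1.71400e+00 -2.76500e+00  1.24146e+02  1.00000e-03  1.00000e-03
  5.00000e-03]
```

```bash
python3 -m creep '[[-1.7,-2.8,0,0,0,0],[-1.7,-2.8,20,0,0,0],[-1.7,-2.8,40,0,0,0],[-1.7,-2.8,60,0,0,0],[-1.7,-2.8,80,0,0,0],[-1.7,-2.8,100,0,0,0],[-1.7,-2.8,112,0,0,0],[-1.7,-2.8,120,0,0,0],[-1.7,-2.8,124,0,0,0],[-1.7,-2.8,124,0,0,0]]' 85; python3 -m creep '[[0,0,0,0,0,0],[0,0,0,0,0,0],[0,0,0,0,0,0],[0,0,0,0,0,0],[0,0,0,0,0,0],[0,0,0,0,0,0],[0,0,0,0,0,0],[0,0,0,0,0,0],[0,0,-10,0,0,0],[0,0,-30,0,0,0]]' 15;  python3 -c "
from h import *
s=show();im=capture('wrist');cv2.imwrite('pics/w2.png',im[:,:,::-1])
print(rel([.465,-.15,.30],RT))"
```

```text
t: 3.95
position: [0.4357, -0.3253, 0.0658]
eef_rot: [0.738, 0.675, -0.0, 0.0]
wrist_force: [0.4, 1.0, 0.3]
finger_gap: 0.085
t: 5.2
position: [0.4344, -0.3237, 0.0944]
eef_rot: [0.738, 0.675, 0.0, -0.002]
wrist_force: [0.1, -0.5, -0.8]
finger_gap: 0.0246
t 5.2 p [ 0.4344 -0.3237  0.0944] z [-0.003  0.003 -1.   ] x [0.09  0.996 0.003] gap 0.0246 F [ 0.1 -0.5 -0.8] q [-0.86  0.18  1.78  0.    1.18 -0.77]
[ 1.77247e+02  1.32340e+01 -2.02105e+02  3.00000e-03 -5.57000e-01
  4.00000e-03]
```

View pics/w2.png

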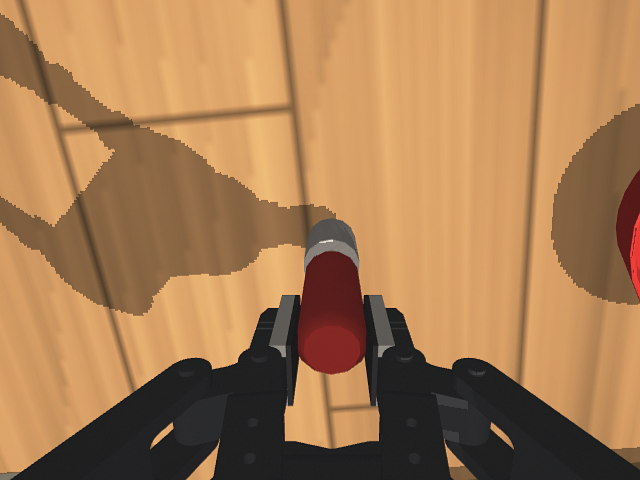

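```bash
python3 -c "
from h import *
print(rel([.482,.036,.300],RT))
c=calibration('wrist');W=np.linalg.inv(c['hand_eye'])
print(proj(c,[0,0,-.056],W),proj(c,[0,0,.021],W),proj(c,[0,0,.066],W))"
```

```text
[ 3.64022e+02  1.34740e+01 -2.02325e+02  3.00000e-03 -5.57000e-01
  4.00000e-03]
(np.float64(330.0326834894071), np.float64(343.95346603618543)) (np.float64(330.5825954300971), np.float64(261.4295165880788)) (np.float64(330.7590895315017), np.float64(234.94347541588684))
```

```bash
python3 -m creep '[[15,0,-45,0,0,0],[50,1,-90,0,-0.05,0],[90,2,-130,0,-0.12,0],[140,4,-160,0,-0.2,0],[190,6,-180,0,-0.29,0],[240,8,-195,0,-0.38,0],[290,10,-202,0,-0.46,0],[335,12,-202,0,-0.53,0.002],[364,13.5,-202,0,-0.557,0.003],[364,13.5,-202,0,-0.557,0.003]]' ; python3 -c "
from h import *
s=show();im=capture('wrist');cv2.imwrite('pics/w3.png',im[:,:,::-1])
print(rel([.482,.036,.30],RT))
c=calibration('wrist');W=wristW(s)
for p in ([.4805,.0205,.162],[.575,.0111,.162],[.669,.0025,.162]): print(proj(c,p,W))"
```

```text
t: 6.5
position: [0.4815, 0.0385, 0.296]
eef_rot: [0.709, 0.649, -0.203, 0.185]
wrist_force: [-0.8, 0.4, -2.2]
finger_gap: 0.0243
t 6.5 p [0.4815 0.0385 0.296 ] z [-0.049 -0.526 -0.849] x [ 0.074  0.846 -0.528] gap 0.0243 F [-0.8  0.4 -2.2] q [ 0.19  0.05  1.62 -0.53  1.64  0.29]
[-2.676e+00  6.140e-01 -2.342e+00  1.000e-03 -1.000e-03  4.000e-03]
(np.float64(332.2249423895687), np.float64(137.35091726692986))
(np.float64(463.1307967298805), np.float64(138.58208755368184))
(np.float64(593.2836814615198), np.float64(138.95485921830578))
```

View pics/w3.png

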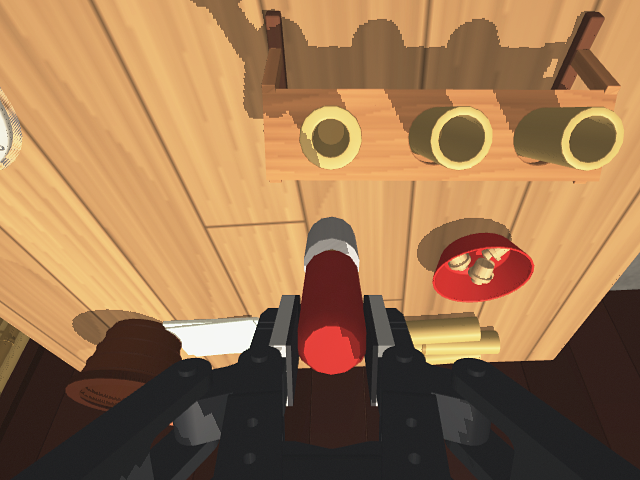

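```bash
python3 - <<'E'
from h import *
im=cv2.imread('pics/w3.png');c=calibration('wrist');H=c['hand_eye'];Wt=np.linalg.inv(H)
for x in (0,-.001,-.002): print('nose top v pred',x,proj(c,[x+.0125,0,.066],Wt),proj(c,[x+.015,0,.062],Wt), 'shoulder R/L', proj(c,[x,-.015,.021],Wt),proj(c,[x,.015,.021],Wt))
hsv=cv2.cvtColor(im,cv2.COLOR_BGR2HSV)
for (u,v) in ((331,138),(461,138),(592,138)):
    print(hsv[v,u-27],hsv[v,u+27],hsv[v-28,u])
m=cv2.inRange(hsv,(22,70,150),(32,200,255));m[:95]=0;m[185:]=0;m[:,:290]=0
m=cv2.morphologyEx(m,cv2.MORPH_OPEN,np.ones((3,3)))
cv2.imwrite('pics/m3.png',m[80:200,250:640])
cs,_=cv2.findContours(m,cv2.RETR_EXTERNAL,cv2.CHAIN_APPROX_NONE)
for k in cs:
    if len(k)>40: print(cv2.boundingRect(k),cv2.fitEllipse(cv2.convexHull(k)))
col=im[200:262,332].astype(int);print(col[:30])
E
```

```text
nose top v pred 0 (np.float64(330.85592262292795), np.float64(215.75264451740054)) (np.float64(330.83696956435347), np.float64(213.54512440303455)) shoulder R/L (np.float64(302.25078147791396), np.float64(261.2949840680082)) (np.float64(359.12583706177446), np.float64(261.28431995454594))
nose top v pred -0.001 (np.float64(330.8575396670052), np.float64(217.299858823867)) (np.float64(330.8386400600157), np.float64(215.12356023275126)) shoulder R/L (np.float64(302.29418305534193), np.float64(263.0561514578984)) (np.float64(359.08673558420884), np.float64(263.0457522135233))
nose top v pred -0.002 (np.float64(330.859152743775), np.float64(218.84327714553945)) (np.float64(330.84030638193576), np.float64(216.69805233230161)) shoulder R/L (np.float64(302.3374589067776), np.float64(264.812217085805)) (np.float64(359.04774739209313), np.float64(264.802081221721))
[ 19 129 174] [ 24 115 243] [ 23 116 242]
[ 23 120 241] [ 24 119 241] [ 24 118 242]
[ 23 124 239] [ 23 125 239] [ 22 128 236]
(562, 109, 62, 61) ((592.2740478515625, 138.88002014160156), (55.44343948364258, 67.07098388671875), 46.688270568847656)
(431, 108, 61, 62) ((461.3180847167969, 138.0818328857422), (58.442806243896484, 64.3885726928711), 38.34898376464844)
(302, 107, 59, 62) ((330.6055908203125, 137.28656005859375), (59.8654899597168, 62.749088287353516), 166.65869140625)
[[110 171 226]
 [110 171 226]
 [111 171 226]
 [110 171 226]
 [110 171 226]
 [111 171 226]
 [111 172 226]
 [111 171 225]
 [109 171 225]
 [110 171 225]
 [109 170 225]
 [109 170 225]
 [109 169 225]
 [109 169 225]
 [110 169 225]
 [109 168 225]
 [100 143 191]
 [ 82  82  80]
 [ 83  87  88]
 [ 84  88  92]
 [ 84  89  91]
 [ 84  89  92]
 [ 85  89  92]
 [ 84  89  91]
 [ 84  89  91]
 [ 84  88  92]
 [ 84  88  92]
 [ 84  88  92]
 [ 83  88  92]
 [ 84  88  92]]
```

View pics/m3.png

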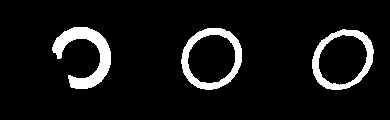

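```bash
python3 - <<'E'
from h import *
s=show();c=calibration('wrist');H=c['hand_eye'];W=wristW(s);Rm=R.from_quat(s['eef_rot']).as_matrix()
for u,v in ((331,138),(461.2,138.5),(592.5,139)):
    for d in (.290,.295,.300):
        q=H@np.array([(u-c['cx'])/c['fx']*d,(v-c['cy'])/c['fy']*d,d,1]);print(d,'tool',(q[:3]*1e3).round(1),'world',(Rm@q[:3]+s['position']).round(4))
E
```

```text
t 6.55 p [0.4815 0.0371 0.2966] z [-0.049 -0.526 -0.849] x [ 0.076  0.845 -0.529] gap 0.0243 F [ 0.7 -0.6 -1.7] q [ 0.19  0.05  1.62 -0.53  1.64  0.29]
0.29 tool [ 55.5   0.  118.8] world [0.4799 0.0214 0.1665]
0.295 tool [ 55.    0.  123.9] world [0.4796 0.0184 0.1623]
0.3 tool [ 54.6   0.  129. ] world [0.4794 0.0153 0.1582]
0.29 tool [ 55.1  92.9 118.7] world [0.5724 0.0127 0.1666]
0.295 tool [ 54.6  94.5 123.9] world [0.5737 0.0095 0.1625]
0.3 tool [ 54.2  96.1 129. ] world [0.575  0.0063 0.1583]
0.29 tool [ 54.7 186.6 118.7] world [0.6657 0.0039 0.1667]
0.295 tool [ 54.2 189.8 123.8] world [6.686e-01 6.000e-04 1.626e-01]
0.3 tool [ 53.8 193.  129. ] world [ 0.6715 -0.0028  0.1585]
```

```bash
python3 -m creep '[[20,0,5,0,0,0],[40,-0.5,12,0,0,0],[52,-0.7,20,0,0,0],[56.8,-0.7,28,0,0,0],[56.8,-0.7,36,0,0,0],[56.8,-0.7,42,0,0,0],[56.8,-0.7,47,0,0,0],[56.8,-0.7,51,0,0,0],[56.8,-0.7,53,0,0,0],[56.8,-0.7,53,0,0,0]]' ; python3 -c "
from h import *
s=show();im=capture('wrist');cv2.imwrite('pics/w4.png',im[:,:,::-1])
im=capture('scene')[160:290,220:380];cv2.imwrite('pics/s4.png',cv2.resize(im,None,fx=4,fy=4)[:,:,::-1])"
```

```text
t: 7.8
position: [0.483, 0.0563, 0.2226]
eef_rot: [0.711, 0.647, -0.203, 0.185]
wrist_force: [0.3, 0.4, -1.7]
finger_gap: 0.0244
t 7.8 p [0.483  0.0563 0.2226] z [-0.048 -0.526 -0.849] x [ 0.079  0.845 -0.529] gap 0.0244 F [ 0.3  0.4 -1.7] q [ 0.22  0.12  1.69 -0.53  1.53  0.39]
```

View pics/w4.png

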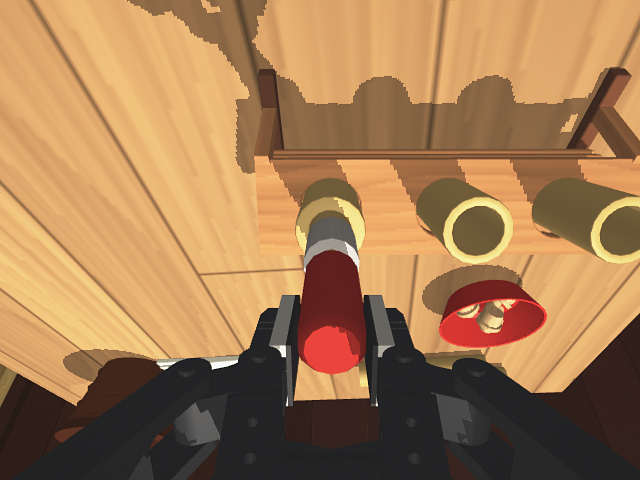

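View pics/s4.png

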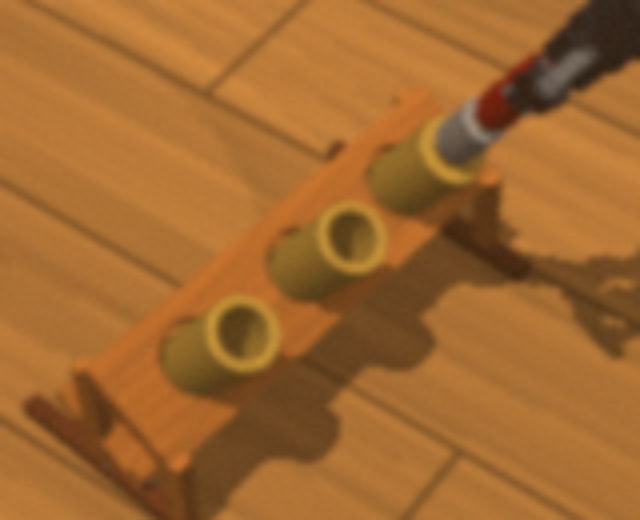

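```bash
python3 -m creep '[[0,0,0.5,0,0,0],[0,0,1,0,0,0],[0,0,1.5,0,0,0],[0,0,2,0,0,0],[0,0,2.5,0,0,0],[0,0,3,0,0,0],[0,0,3.5,0,0,0],[0,0,4,0,0,0],[0,0,4.5,0,0,0],[0,0,5,0,0,0]]' ; python3 -c "
from h import *
s=show();im=capture('wrist');cv2.imwrite('pics/w5.png',im[150:300,230:430,::-1])"
```

```text
t: 9.15
position: [0.483, 0.0538, 0.2189]
eef_rot: [0.711, 0.647, -0.203, 0.186]
wrist_force: [0.3, 1.4, 3.0]
finger_gap: 0.0246
t 9.15 p [0.483  0.0538 0.2189] z [-0.047 -0.527 -0.849] x [ 0.08   0.845 -0.529] gap 0.0246 F [0.3 1.4 3. ] q [ 0.22  0.12  1.7  -0.53  1.52  0.39]
```

View pics/w5.png

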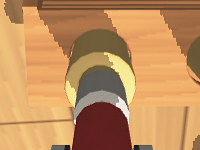

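```bash
python3 -m creep '[[0,0,0.3,0,0,0],[0,0,0.6,0,0,0],[0,0,0.9,0,0,0],[0,0,1.2,0,0,0],[0,0,1.5,0,0,0],[0,0,1.8,0,0,0],[0,0,2,0,0,0],[0,0,2,0,0,0],[0,0,2,0,0,0],[0,0,2,0,0,0]]' ; python3 -c "
from h import *
s=show();im=capture('wrist');cv2.imwrite('pics/w6.png',cv2.resize(im[150:300,230:430,::-1],None,fx=3,fy=3));im=capture('scene')[160:290,220:380];cv2.imwrite('pics/s6.png',cv2.resize(im,None,fx=4,fy=4)[:,:,::-1])"
```

```text
t: 10.45
position: [0.4837, 0.0535, 0.2187]
eef_rot: [0.711, 0.647, -0.201, 0.186]
wrist_force: [-0.6, 7.5, 9.2]
finger_gap: 0.0248
t 10.45 p [0.4837 0.0535 0.2187] z [-0.045 -0.526 -0.85 ] x [ 0.081  0.846 -0.527] gap 0.0248 F [-0.6  7.5  9.2] q [ 0.22  0.12  1.7  -0.53  1.52  0.39]
```

View pics/w6.png

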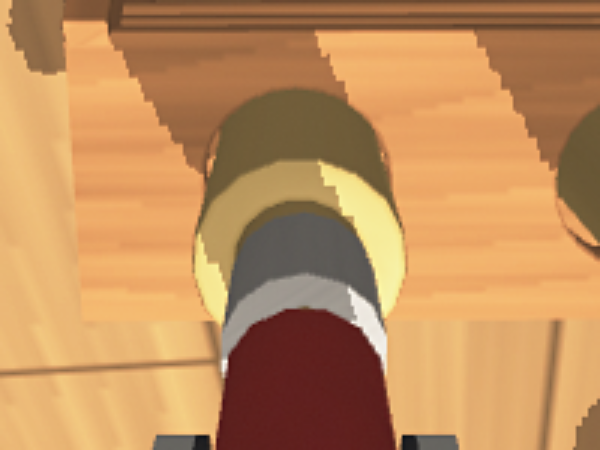

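View pics/s6.png

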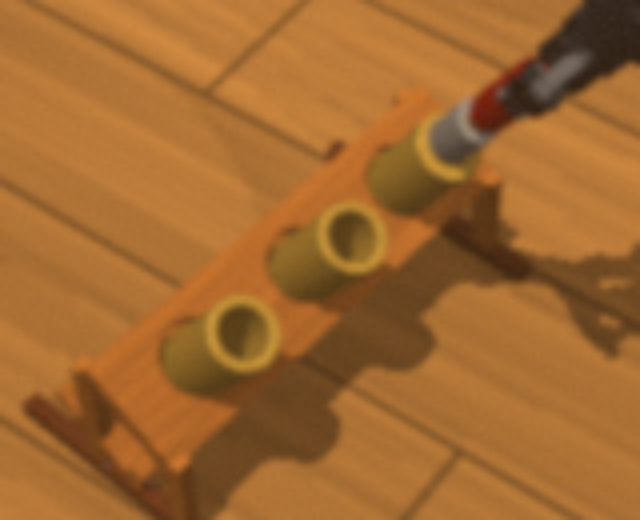

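```bash
python3 -m creep '[[0,0,-15,0,0,0],[0,0,-35,0,0,0],[0,20,-40,0,0,0],[-0.2,45,-40,0,0,0],[-0.4,70,-40,0,0,0],[-0.4,90,-38,0,0,0],[-0.4,94.5,-30,0,0,0],[-0.4,94.5,-20,0,0,0],[-0.4,94.5,-12,0,0,0],[-0.4,94.5,-12,0,0,0]]' ; python3 -c "
from h import *
s=show();im=capture('wrist');cv2.imwrite('pics/w7.png',cv2.resize(im[130:300,210:450,::-1],None,fx=3,fy=3))
print(rel([0,0,0],RT,s))"
```

```text
t: 11.8
position: [0.5762, 0.0496, 0.2262]
eef_rot: [0.711, 0.648, -0.204, 0.185]
wrist_force: [0.3, 0.3, -1.9]
finger_gap: 0.0243
t 11.8 p [0.5762 0.0496 0.2262] z [-0.05  -0.527 -0.849] x [ 0.078  0.845 -0.529] gap 0.0243 F [ 0.3  0.3 -1.9] q [ 0.18  0.33  1.44 -0.53  1.55  0.33]
[ 3.26370e+01 -5.68847e+02  2.46978e+02 -0.00000e+00 -1.00000e-03
  1.00000e-03]
```

View pics/w7.png

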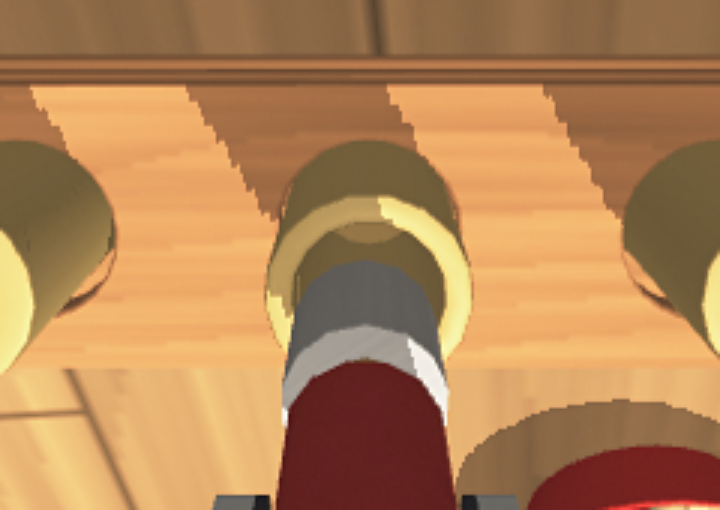

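```bash
python3 -c "
from h import *
c=calibration('wrist');W=np.linalg.inv(c['hand_eye'])
for z in (.066,.07,.075,.08): print(z,proj(c,[-.0018,.0007,z],W),'outer top',proj(c,[.0212,.0007,z],W),'L',proj(c,[-.0018,-.0223,z],W),'nosetop',proj(c,[.0107,.0007,.066],W),proj(c,[.0132,.0007,.062],W))"
```

```text
0.066 (np.float64(331.98210823810166), np.float64(237.5233640306659)) outer top (np.float64(331.9766668451504), np.float64(202.1307864590275)) L (np.float64(295.71186082937055), np.float64(237.53232251055476)) nosetop (np.float64(331.979189060221), np.float64(218.53608806795518)) (np.float64(331.98092591760235), np.float64(216.38469724490676))
0.07 (np.float64(331.979835119893), np.float64(235.55551595371)) outer top (np.float64(331.974411035625), np.float64(200.63648713613813)) L (np.float64(296.2367785452065), np.float64(235.56451944284336)) nosetop (np.float64(331.979189060221), np.float64(218.53608806795518)) (np.float64(331.98092591760235), np.float64(216.38469724490676))
0.075 (np.float64(331.9770849967238), np.float64(233.17472265876108)) outer top (np.float64(331.9716843574749), np.float64(198.83027377129827)) L (np.float64(296.87185003279814), np.float64(233.18377369203807)) nosetop (np.float64(331.979189060221), np.float64(218.53608806795518)) (np.float64(331.98092591760235), np.float64(216.38469724490676))
0.08 (np.float64(331.97443131092234), np.float64(230.87741560218683)) outer top (np.float64(331.9690558903435), np.float64(197.08911760966237)) L (np.float64(297.4846536593976), np.float64(230.88650533940344)) nosetop (np.float64(331.979189060221), np.float64(218.53608806795518)) (np.float64(331.98092591760235), np.float64(216.38469724490676))
```

```bash
python3 -m creep '[[1.5,0.5,2,0,0,0],[1.5,0.5,4,0,0,0],[1.5,0.5,6,0,0,0],[1.5,0.5,8,0,0,0],[1.5,0.5,10,0,0,0],[1.5,0.5,12,0,0,0],[1.5,0.5,14,0,0,0],[1.5,0.5,15.5,0,0,0],[1.5,0.5,17,0,0,0],[1.5,0.5,17,0,0,0]]' ; python3 -c "
from h import *
s=show();im=capture('wrist');cv2.imwrite('pics/w8.png',cv2.resize(im[130:300,210:450,::-1],None,fx=3,fy=3))
"
```

```text
t: 13.1
position: [0.577, 0.0421, 0.2118]
eef_rot: [0.711, 0.647, -0.203, 0.185]
wrist_force: [0.2, 1.4, -1.4]
finger_gap: 0.0245
t 13.1 p [0.577  0.0421 0.2118] z [-0.048 -0.526 -0.849] x [ 0.079  0.845 -0.529] gap 0.0245 F [ 0.2  1.4 -1.4] q [ 0.17  0.33  1.46 -0.54  1.52  0.34]
```

View pics/w8.png

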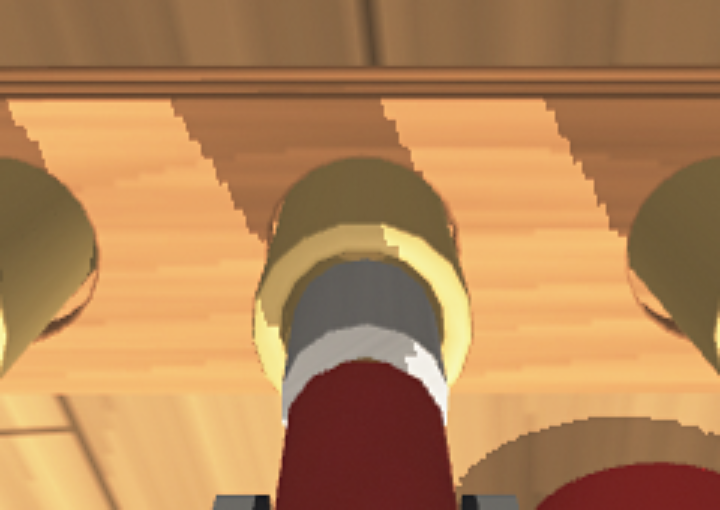

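```bash
python3 -m creep '[[-0.8,-0.2,0.8,0,0,0],[-0.8,-0.2,1.6,0,0,0],[-0.8,-0.2,2.4,0,0,0],[-0.8,-0.2,3.2,0,0,0],[-0.8,-0.2,4,0,0,0],[-0.8,-0.2,5,0,0,0],[-0.8,-0.2,6,0,0,0],[-0.8,-0.2,7,0,0,0],[-0.8,-0.2,8,0,0,0],[-0.8,-0.2,8,0,0,0]]' ; python3 -c "
from h import *
s=show();im=capture('wrist');cv2.imwrite('pics/w9.png',cv2.resize(im[130:300,210:450,::-1],None,fx=3,fy=3))
"
```

```text
t: 14.4
position: [0.5763, 0.0372, 0.2054]
eef_rot: [0.711, 0.648, -0.203, 0.185]
wrist_force: [-0.7, -0.3, -2.7]
finger_gap: 0.025
t 14.4 p [0.5763 0.0372 0.2054] z [-0.049 -0.526 -0.849] x [ 0.079  0.845 -0.529] gap 0.025 F [-0.7 -0.3 -2.7] q [ 0.16  0.33  1.47 -0.54  1.5   0.34]
```

View pics/w9.png

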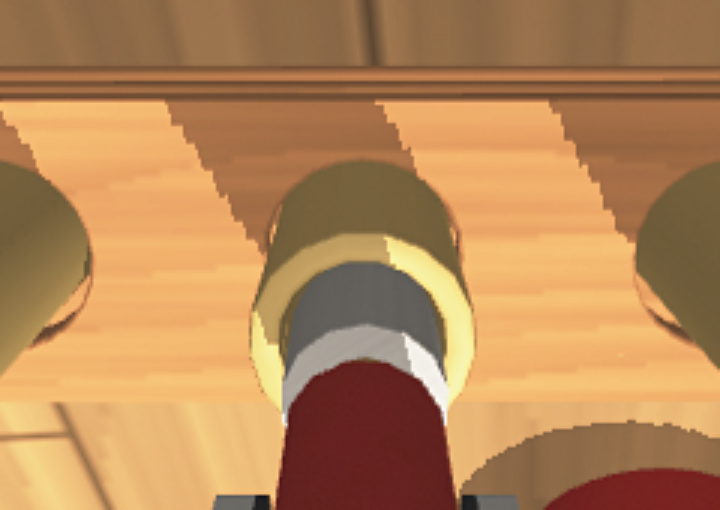

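```bash
python3 -m creep '[[0,0,3,0,0,0],[0,0,6,0,0,0],[0,0,9,0,0,0],[0,0,12,0,0,0],[0,0,15,0,0,0],[0,0,18,0,0,0],[0,0,21,0,0,0],[0,0,24,0,0,0],[0,0,27,0,0,0],[0,0,28,0,0,0]]' ; python3 -c "
from h import *
s=show();im=capture('wrist');cv2.imwrite('pics/w10.png',cv2.resize(im[130:300,210:450,::-1],None,fx=3,fy=3))
im=capture('scene')[130:290,220:380];cv2.imwrite('pics/s10.png',cv2.resize(im,None,fx=4,fy=4)[:,:,::-1])"
```

```text
t: 15.7
position: [0.575, 0.0224, 0.1815]
eef_rot: [0.711, 0.647, -0.203, 0.185]
wrist_force: [0.0, 0.8, -2.4]
finger_gap: 0.0243
t 15.7 p [0.575  0.0224 0.1815] z [-0.049 -0.526 -0.849] x [ 0.079  0.845 -0.529] gap 0.0243 F [ 0.   0.8 -2.4] q [ 0.14  0.34  1.51 -0.55  1.45  0.34]
```

View pics/w10.png

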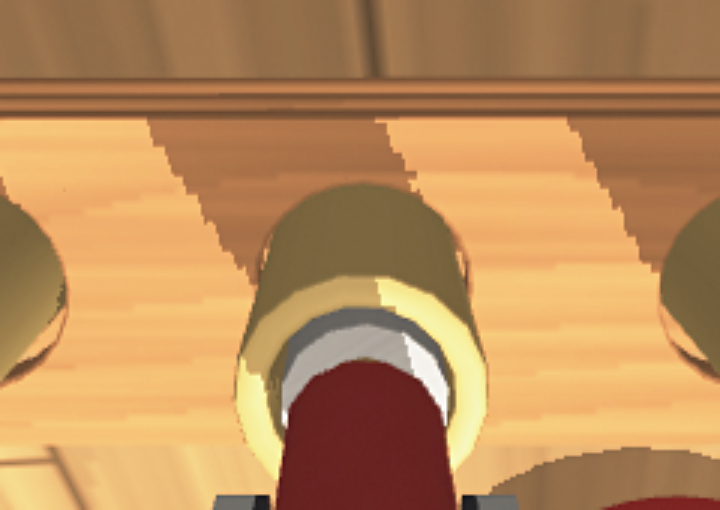

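View pics/s10.png

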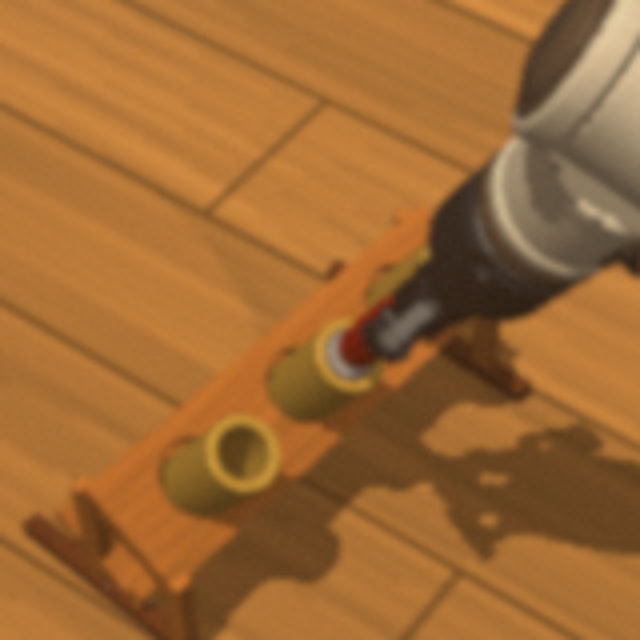

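```bash
python3 -m creep '[[0,0,-12,0,0,0],[0,0,-28,0,0,0],[0,0,-44,0,0,0],[0,2,-58,0,0,0],[-0.2,30,-64,0,0,0],[-0.4,60,-64,0,0,0],[-0.4,85,-62,0,0,0],[-0.4,94.8,-56,0,0,0],[-0.4,94.8,-44,0,0,0],[-0.4,94.8,-42,0,0,0]]' ; python3 -c "
from h import *
s=show();im=capture('wrist');cv2.imwrite('pics/w11.png',cv2.resize(im[130:300,210:450,::-1],None,fx=3,fy=3))
print(rel([0,0,0],RT,s))"
```

```text
t: 17.05
position: [0.67, 0.0352, 0.2162]
eef_rot: [0.711, 0.648, -0.204, 0.184]
wrist_force: [-0.4, 0.7, -1.5]
finger_gap: 0.0246
t 17.05 p [0.67   0.0352 0.2162] z [-0.051 -0.527 -0.849] x [ 0.078  0.845 -0.529] gap 0.0246 F [-0.4  0.7 -1.5] q [ 0.14  0.55  1.16 -0.54  1.57  0.27]
[ 3.24290e+01 -6.63307e+02  2.36300e+02 -1.00000e-03 -1.00000e-03
  2.00000e-03]
```

View pics/w11.png

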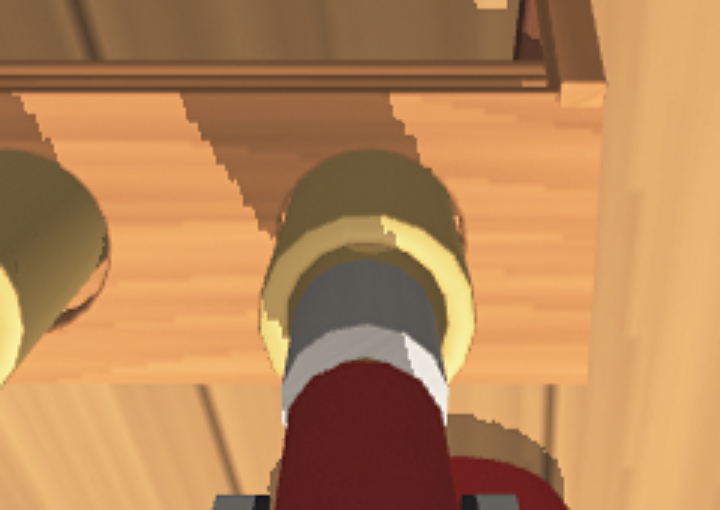

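```bash
python3 -m creep '[[0,0.3,2,0,0,0],[0,0.3,3,0,0,0],[0,0.3,4,0,0,0],[0,0.3,5,0,0,0],[0,0.3,6,0,0,0],[0,0.3,7,0,0,0],[0,0.3,8,0,0,0],[0,0.3,10,0,0,0],[0,0.3,12,0,0,0],[0,0.3,14,0,0,0]]'
```

```text
t: 18.35
position: [0.671, 0.028, 0.2056]
eef_rot: [0.711, 0.647, -0.203, 0.185]
wrist_force: [0.5, 0.3, -1.1]
finger_gap: 0.0246
```

```bash
python3 -m creep '[[0,0,3,0,0,0],[0,0,6,0,0,0],[0,0,9,0,0,0],[0,0,12,0,0,0],[0,0,15,0,0,0],[0,0,18,0,0,0],[0,0,21,0,0,0],[0,0,24,0,0,0],[0,0,27,0,0,0],[0,0,28,0,0,0]]' ; python3 -c "
from h import *
s=show();im=capture('wrist');cv2.imwrite('pics/w12.png',cv2.resize(im[130:300,210:450,::-1],None,fx=3,fy=3))
print(rel([.5,-.25,.16],RD,s))"
```

```text
t: 19.6
position: [0.6696, 0.0133, 0.1817]
eef_rot: [0.711, 0.647, -0.203, 0.185]
wrist_force: [0.1, 0.4, -2.3]
finger_gap: 0.0244
t 19.6 p [0.6696 0.0133 0.1817] z [-0.049 -0.526 -0.849] x [ 0.079  0.845 -0.529] gap 0.0244 F [ 0.1  0.4 -2.3] q [ 0.1   0.56  1.22 -0.55  1.5   0.28]
[-2.24409e+02 -1.44446e+02  1.65312e+02  1.00000e-03  5.57000e-01
  1.00000e-03]
```

View pics/w12.png

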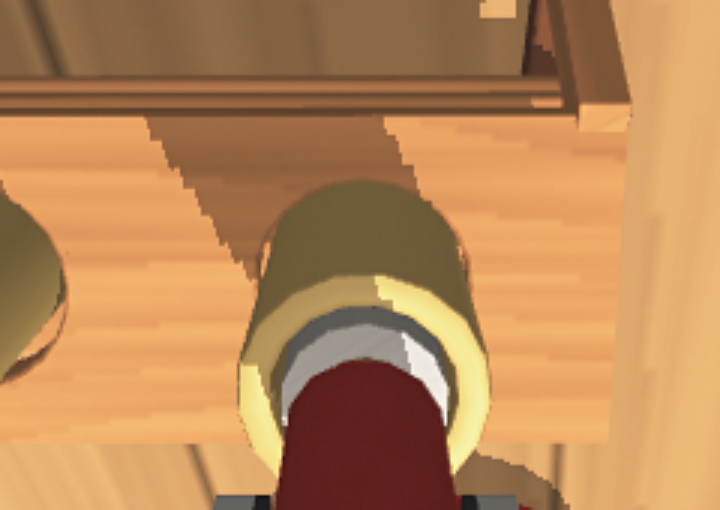

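```bash
python3 -c "
from h import *
s=show()
print(rel([.56,-.10,.30],RD,s));print(rel([.42,-.28,.14],RD,s))"
```

```text
t 19.65 p [0.6696 0.0132 0.1818] z [-0.049 -0.526 -0.849] x [ 0.079  0.845 -0.529] gap 0.0248 F [ 0.8 -0.4 -1.3] q [ 0.1   0.56  1.22 -0.55  1.5   0.28]
[-1.66861e+02 -9.85570e+01 -3.53900e+01  1.00000e-03  5.57000e-01
  1.00000e-03]
[-2.45458e+02 -2.21317e+02  2.01997e+02  1.00000e-03  5.57000e-01
  1.00000e-03]
```

```bash
python3 -m creep '[[0,0,-12,0,0,0],[0,0,-28,0,0,0],[0,0,-46,0,0,0],[0,0,-64,0,0,0],[-8,-2,-85,0,0.05,0],[-35,-15,-90,0,0.15,0],[-70,-36,-85,0,0.27,0],[-105,-58,-70,0,0.4,0],[-140,-80,-50,0,0.5,0],[-167,-99,-35,0,0.557,0]]'; python3 -c "
from h import *
s=show()
print(rel([.42,-.28,.10],RD,s))"
```

```text
t: 20.9
position: [0.5587, -0.1021, 0.3019]
eef_rot: [0.739, 0.673, 0.001, 0.001]
wrist_force: [0.8, 0.5, -0.5]
finger_gap: 0.0251
t 20.9 p [ 0.5587 -0.1021  0.3019] z [ 0.003  0.    -1.   ] x [0.094 0.996 0.   ] gap 0.0251 F [ 0.8  0.5 -0.5] q [-0.39  0.09  1.47  0.    1.58 -0.3 ]
[-1.90155e+02 -1.22076e+02  2.01460e+02  3.00000e-03 -0.00000e+00
  0.00000e+00]
```

```bash
python3 -m creep '[[-35,-22,15,0,0,0],[-75,-48,40,0,0,0],[-110,-71,75,0,0,0],[-145,-93,110,0,0,0],[-175,-112,145,0,0,0],[-190,-122,175,0,0,0],[-190,-122,195,0,0,0],[-190,-122,201,0,0,0],[-190,-122,201,0,0,0],[-190,-122,201,0,0,0]]'; python3 -c "
from h import *
s=show()
print(rel([.42,-.28,.066],RD,s))"
```

```text
t: 22.15
position: [0.4216, -0.2786, 0.1003]
eef_rot: [0.739, 0.674, 0.0, 0.002]
wrist_force: [-0.6, -0.6, -1.2]
finger_gap: 0.0242
t 22.15 p [ 0.4216 -0.2786  0.1003] z [ 0.002 -0.002 -1.   ] x [ 0.092  0.996 -0.002] gap 0.0242 F [-0.6 -0.6 -1.2] q [-0.82  0.07  1.89  0.    1.18 -0.73]
[-1.508e+00 -1.577e+00  3.430e+01  2.000e-03  2.000e-03  2.000e-03]
```

```bash
python3 -m creep '[[0,0,8,0,0.001,0],[0,0,16,0,0.001,0],[0,0,22,0,0.001,0],[0,0,26,0,0.001,0],[0,0,29,0,0.001,0],[0,0,31,0,0.001,0],[0,0,32,0,0.001,0],[0,0,33,0,0.001,0],[0,0,33.5,0,0.001,0],[0,0,33.5,0,0.001,0]]'; python3 -c "
from h import *
s=show();im=capture('scene')[60:220,150:310];cv2.imwrite('pics/s13.png',cv2.resize(im,None,fx=4,fy=4)[:,:,::-1])
im=capture('wrist');cv2.imwrite('pics/w13.png',im[:,:,::-1])"
```

```text
t: 23.4
position: [0.421, -0.2785, 0.0661]
eef_rot: [0.739, 0.674, 0.001, 0.001]
wrist_force: [-1.5, 1.0, 4.7]
finger_gap: 0.0247
t 23.4 p [ 0.421  -0.2785  0.0661] z [ 0.002 -0.    -1.   ] x [0.093 0.996 0.   ] gap 0.0247 F [-1.5  1.   4.7] q [-0.82  0.12  1.91  0.    1.11 -0.73]
```

View pics/s13.png

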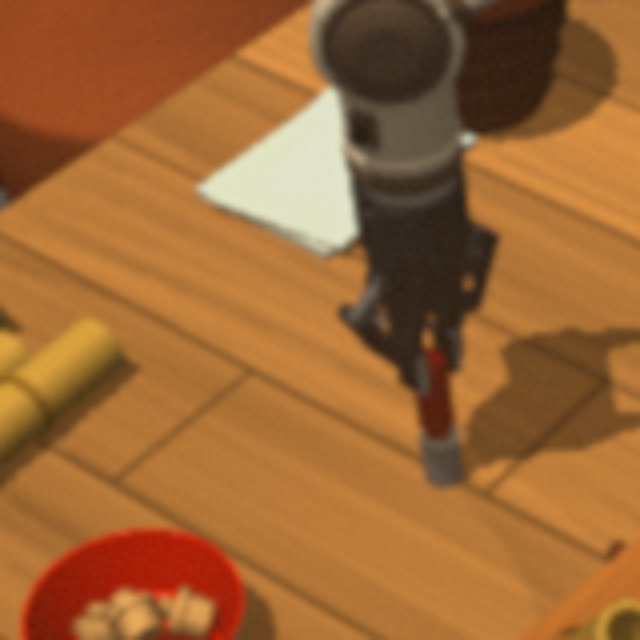

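View pics/w13.png

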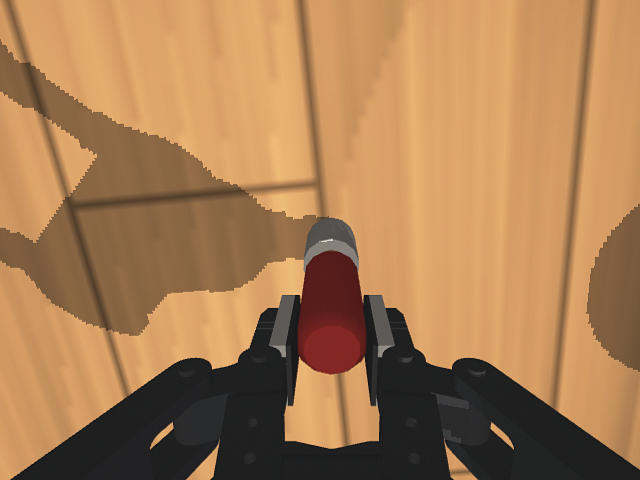

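```bash
python3 -m creep '[[0,0,0,0,0,0],[0,0,0,0,0,0],[0,0,0,0,0,0],[0,0,0,0,0,0],[0,0,0,0,0,0],[0,0,-5,0,0,0],[0,0,-20,0,0,0],[0,0,-50,0,0,0],[0,0,-85,0,0,0],[0,0,-120,0,0,0]]' 85; python3 -c "
from h import *
s=show();im=capture('wrist');cv2.imwrite('pics/w14.png',im[:,:,::-1])
im=capture('scene')[60:220,150:310];cv2.imwrite('pics/s14.png',cv2.resize(im,None,fx=4,fy=4)[:,:,::-1])
print(rel([.4805,.02,.1625]+AX*.06,RT,s), rel([.45,-.10,.30],RT,s))"
```

```text
t: 24.75
position: [0.4208, -0.2783, 0.1878]
eef_rot: [0.739, 0.674, 0.001, 0.001]
wrist_force: [1.0, -0.1, 1.4]
finger_gap: 0.0849
t 24.75 p [ 0.4208 -0.2783  0.1878] z [ 0.002 -0.    -1.   ] x [0.093 0.996 0.   ] gap 0.0849 F [ 1.  -0.1  1.4] q [-0.83 -0.02  1.8   0.    1.36 -0.73]
[ 3.3433e+02  3.1918e+01 -2.5550e+01  2.0000e-03 -5.5900e-01  1.0000e-03] [ 1.80226e+02  1.27940e+01 -1.12207e+02  2.00000e-03 -5.59000e-01
  1.00000e-03]
```

View pics/w14.png

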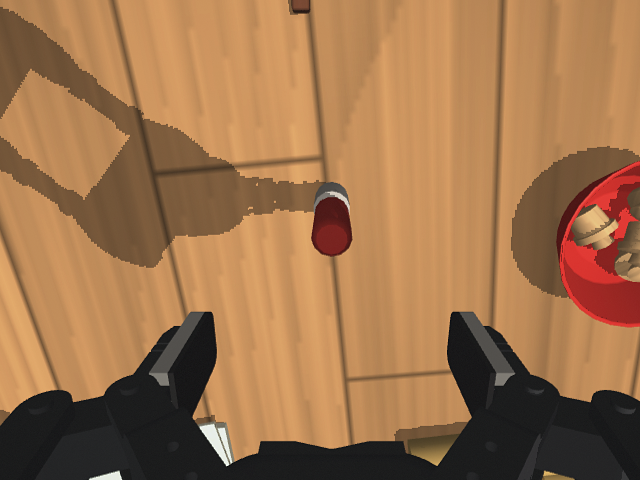

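View pics/s14.png

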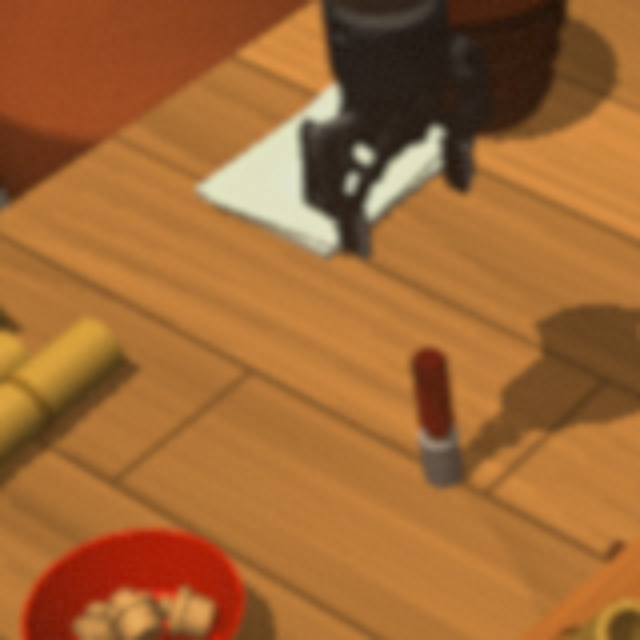

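```bash
python3 -m creep '[[20,2,-30,0,-0.05,0],[60,5,-70,0,-0.14,0],[110,8,-100,0,-0.25,0],[165,12,-110,0,-0.36,0],[215,18,-105,0,-0.46,0],[265,24,-85,0,-0.53,0.001],[305,29,-55,0,-0.558,0.001],[332,32,-27,0,-0.558,0.001],[332,32,-27,0,-0.558,0.001],[332,32,-27,0,-0.558,0.001]]' 85; python3 -c "
from h import *
s=show();im=capture('wrist');cv2.imwrite('pics/w15.png',im[:,:,::-1])
M=np.array([.481,.0177,.1642]);print(proj(calibration('wrist'),M,wristW(s)))
print(rel(M-AX*.050,RT,s))"
```

```text
t: 26.1
position: [0.4836, 0.0489, 0.2138]
eef_rot: [0.711, 0.647, -0.203, 0.186]
wrist_force: [-0.5, -0.5, -0.0]
finger_gap: 0.0853
t 26.1 p [0.4836 0.0489 0.2138] z [-0.048 -0.527 -0.849] x [ 0.081  0.845 -0.529] gap 0.0853 F [-0.5 -0.5 -0. ] q [ 0.21  0.12  1.71 -0.53  1.51  0.39]
(np.float64(331.23094029664884), np.float64(238.95833876426244))
[-3.43000e-01  1.33000e-01  1.08659e+02  2.00000e-03 -1.00000e-03
 -1.00000e-03]
```

View pics/w15.png

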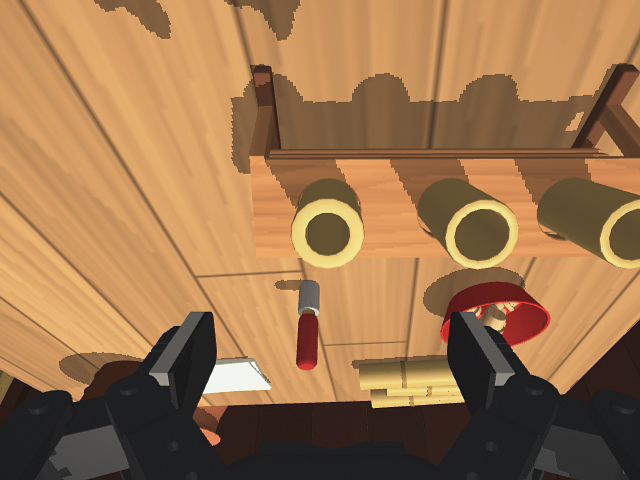

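```bash
python3 -m creep '[[1.5,-1,10,0,0,0],[2.7,-2.1,25,0,0,0],[2.7,-2.1,40,0,0,0],[2.7,-2.1,55,0,0,0],[2.7,-2.1,70,0,0,0],[2.7,-2.1,85,0,0,0],[2.7,-2.1,97,0,0,0],[2.7,-2.1,105,0,0,0],[2.7,-2.1,108,0,0,0],[2.7,-2.1,108,0,0,0]]' 85; python3 -m creep '[[0,0,0,0,0,0],[0,0,0,0,0,0],[0,0,0,0,0,0],[0,0,0,0,0,0],[0,0,0,0,0,0],[0,0,0,0,0,0],[0,0,0,0,0,0],[0,0,0,0,0,0],[0,0,0,0,0,0],[0,0,0,0,0,0]]' 32; python3 -c "
from h import *
s=show();im=capture('wrist');cv2.imwrite('pics/w16.png',im[:,:,::-1])"
```

```text
t: 27.4
position: [0.4763, -0.0049, 0.1197]
eef_rot: [0.711, 0.647, -0.203, 0.186]
wrist_force: [-0.2, -0.5, 0.4]
finger_gap: 0.0851
t: 28.65
position: [0.4767, -0.0047, 0.1205]
eef_rot: [0.711, 0.647, -0.202, 0.186]
wrist_force: [-1.3, 3.1, 5.8]
finger_gap: 0.0439
t 28.65 p [ 0.4767 -0.0047  0.1205] z [-0.047 -0.526 -0.849] x [ 0.081  0.845 -0.529] gap 0.0439 F [-1.3  3.1  5.8] q [ 0.11  0.16  1.86 -0.57  1.29  0.41]
```

View pics/w16.png

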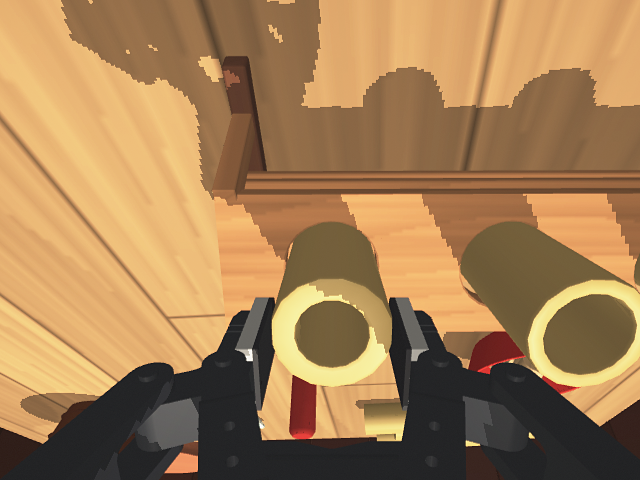

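```bash
python3 -m creep '[[0,0,-5,0,0,0],[0,0,-14,0,0,0],[0,0,-24,0,0,0],[0,0,-35,0,0,0],[0,0,-46,0,0,0],[0,0,-58,0,0,0],[0,0,-70,0,0,0],[0,0,-84,0,0,0],[0,0,-100,0,0,0],[0,0,-120,0,0,0]]'; python3 -c "
from h import *
s=show();im=capture('wrist');cv2.imwrite('pics/w17.png',im[:,:,::-1])
im=capture('scene')[100:290,220:420];cv2.imwrite('pics/s17.png',cv2.resize(im,None,fx=3,fy=3)[:,:,::-1])
print(rel([.46,.2,.27],RD,s),rel([.457,.302,.20],RD,s))"
```

```text
t: 29.95
position: [0.4818, 0.0588, 0.2223]
eef_rot: [0.711, 0.647, -0.203, 0.185]
wrist_force: [-0.6, 0.3, -1.1]
finger_gap: 0.0439
t 29.95 p [0.4818 0.0588 0.2223] z [-0.049 -0.526 -0.849] x [ 0.08   0.845 -0.529] gap 0.0439 F [-0.6  0.3 -1.1] q [ 0.23  0.12  1.69 -0.53  1.53  0.4 ]
[ 9.23710e+01 -3.49330e+01 -1.13731e+02  1.00000e-03  5.57000e-01
  0.00000e+00] [ 2.15333e+02 -4.75350e+01 -1.07850e+02  1.00000e-03  5.57000e-01
  0.00000e+00]
```

View pics/w17.png

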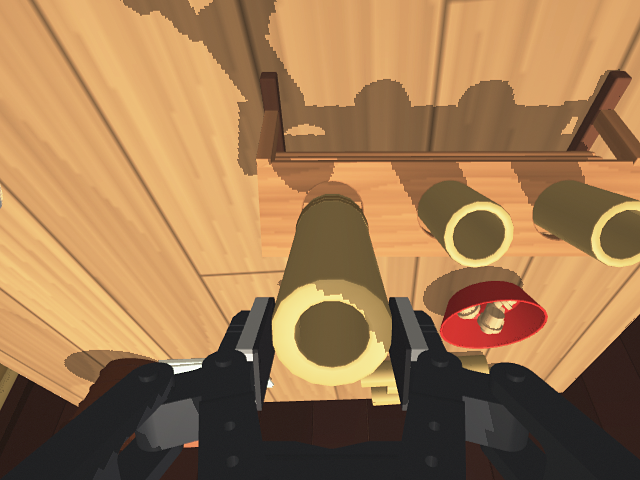

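View pics/s17.png

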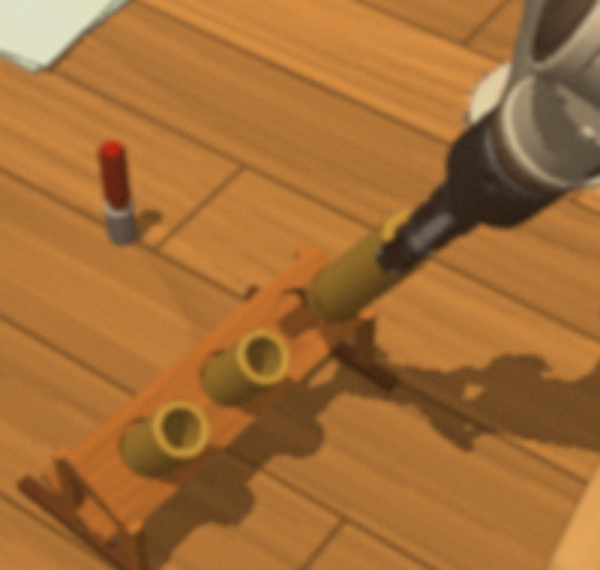

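```bash
python3 -m creep '[[5,-2,-30,0,0,0],[20,-8,-65,0,0.05,0],[48,-16,-95,0,0.14,0],[80,-24,-110,0,0.24,0],[115,-32,-114,0,0.34,0],[150,-38,-114,0,0.44,0],[185,-44,-111,0,0.52,0],[215,-47.5,-108,0,0.557,0],[215,-47.5,-108,0,0.557,0],[215,-47.5,-108,0,0.557,0]]'; python3 -c "
from h import *
s=show();im=capture('wrist');cv2.imwrite('pics/w18.png',im[:,:,::-1])
print(rel([.457,.302,.115],RD,s))"
```

```text
t: 31.3
position: [0.4575, 0.3006, 0.2]
eef_rot: [0.739, 0.673, 0.0, 0.001]
wrist_force: [-0.0, 0.1, -1.3]
finger_gap: 0.0436
t 31.3 p [0.4575 0.3006 0.2   ] z [ 0.002 -0.001 -1.   ] x [ 0.094  0.996 -0.001] gap 0.0436 F [-0.   0.1 -1.3] q [ 0.36  0.08  1.67 -0.    1.39  0.46]
[ 1.4450e+00 -7.4200e-01  8.4951e+01  2.0000e-03  1.0000e-03  0.0000e+00]
```

View pics/w18.png

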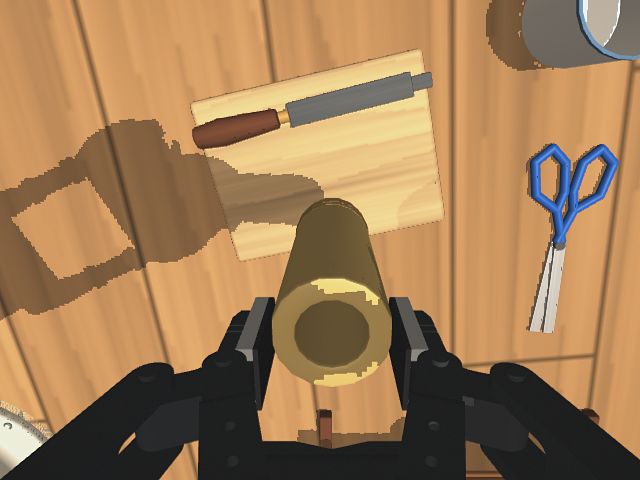

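```bash
python3 -c "
from h import *
s=show();c=calibration('wrist');W=wristW(s)
print(proj(c,[.4536,.3278,.018],W))
Wt=np.linalg.inv(c['hand_eye'])
print(proj(c,[-.004,0,.097],Wt),proj(c,[.019,0,.097],Wt),proj(c,[-.004,0,.182],Wt))
for u,v in ((191,102),(420,49),(443,219),(239,261)): print(onz(c,u,v,.018,W))"
```

```text
t 31.35 p [0.4577 0.3007 0.2003] z [ 0.002 -0.001 -1.   ] x [ 0.094  0.996 -0.001] gap 0.0436 F [ 0.3 -1.1 -0.6] q [ 0.36  0.08  1.67 -0.    1.39  0.46]
(np.float64(322.9582385840379), np.float64(165.44559074777598))
(np.float64(330.85698735166864), np.float64(226.72479498667732)) (np.float64(330.81069881153536), np.float64(194.86176043084487)) (np.float64(331.02922414374524), np.float64(199.42854307664788))
[0.34828654 0.39138584 0.018     ]
[0.54162025 0.41405334 0.018     ]
[0.5588504  0.26829182 0.018     ]
[0.36470641 0.24510763 0.018     ]
```

```bash
python3 -m creep '[[3,0,12,0.002,0.001,0],[3,0,26,0.002,0.001,0],[3,0,40,0.002,0.001,0],[3,0,52,0.002,0.001,0],[3,0,62,0.002,0.001,0],[3,0,70,0.002,0.001,0],[3,0,75,0.002,0.001,0],[3,0,78,0.002,0.001,0],[3,0,79,0.002,0.001,0],[3,0,79,0.002,0.001,0]]'; python3 -c "
from h import *
s=show();im=capture('scene')[200:350,360:520];cv2.imwrite('pics/s19.png',cv2.resize(im,None,fx=4,fy=4)[:,:,::-1])"
```

```text
t: 32.6
position: [0.4576, 0.3043, 0.1207]
eef_rot: [0.739, 0.673, 0.0, -0.001]
wrist_force: [-0.0, 0.0, -1.9]
finger_gap: 0.0437
t 32.6 p [0.4576 0.3043 0.1207] z [-0.     0.001 -1.   ] x [0.094 0.996 0.001] gap 0.0437 F [-0.   0.  -1.9] q [0.37 0.16 1.75 0.   1.23 0.46]
```

View pics/s19.png

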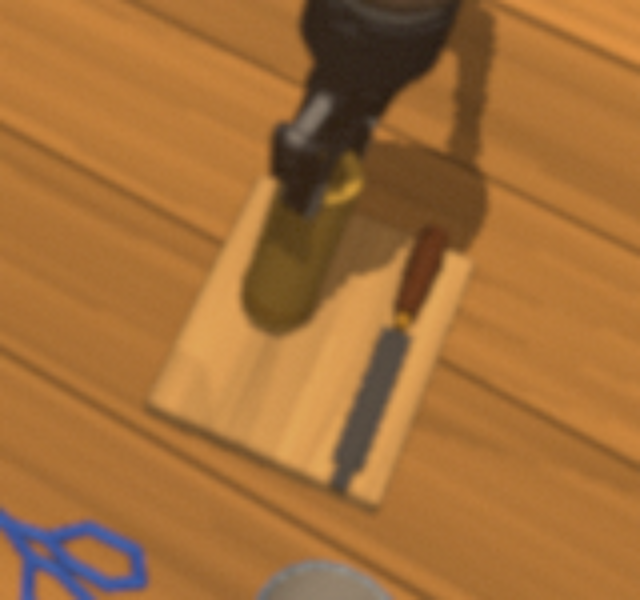

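Close above the board; creep down until force shows.

```bash
python3 -m creep '[[0,0,0.5,0,0,0],[0,0,1,0,0,0],[0,0,1.5,0,0,0],[0,0,2,0,0,0],[0,0,2.5,0,0,0],[0,0,3,0,0,0],[0,0,3.5,0,0,0],[0,0,4,0,0,0],[0,0,4.5,0,0,0],[0,0,4.5,0,0,0]]'
```

```text
t: 33.9
position: [0.4574, 0.3042, 0.1159]
eef_rot: [0.739, 0.673, 0.0, -0.001]
wrist_force: [-0.4, -0.1, -1.5]
finger_gap: 0.0433
```

```bash
python3 -m creep '[[0,0,0.4,0,0,0],[0,0,0.8,0,0,0],[0,0,1.2,0,0,0],[0,0,1.6,0,0,0],[0,0,2,0,0,0],[0,0,2.4,0,0,0],[0,0,2.8,0,0,0],[0,0,3.2,0,0,0],[0,0,3.5,0,0,0],[0,0,3.5,0,0,0]]'
```

```text
t: 35.15
position: [0.4575, 0.3042, 0.1124]
eef_rot: [0.739, 0.673, 0.0, -0.001]
wrist_force: [-0.2, 0.3, -1.3]
finger_gap: 0.0435
```

```bash
python3 -m creep '[[0,0,0.4,0,0,0],[0,0,0.8,0,0,0],[0,0,1.2,0,0,0],[0,0,1.6,0,0,0],[0,0,2,0,0,0],[0,0,2.4,0,0,0],[0,0,2.8,0,0,0],[0,0,3.2,0,0,0],[0,0,3.5,0,0,0],[0,0,3.5,0,0,0]]'; python3 -c "
from h import *
s=show();im=capture('wrist');cv2.imwrite('pics/w20.png',im[:,:,::-1])"
```

```text
t: 36.4
position: [0.4577, 0.3044, 0.1096]
eef_rot: [0.739, 0.673, 0.0, -0.001]
wrist_force: [-1.2, -0.6, 5.0]
finger_gap: 0.0438
t 36.4 p [0.4577 0.3044 0.1096] z [-0.     0.001 -1.   ] x [0.094 0.996 0.001] gap 0.0438 F [-1.2 -0.6  5. ] q [0.37 0.17 1.76 0.   1.21 0.46]
```

View pics/w20.png

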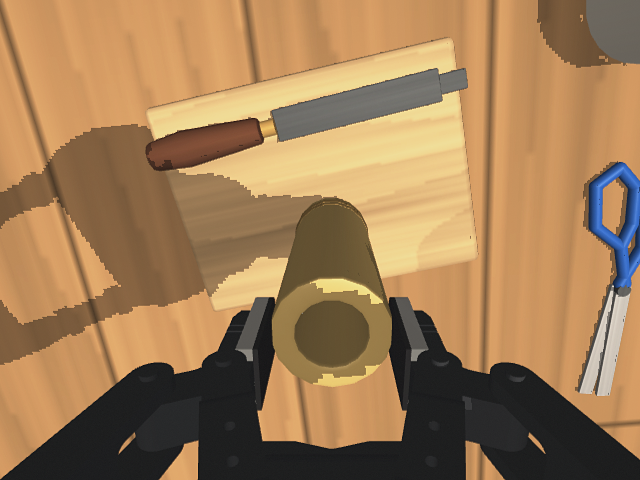

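Contact with about 6 N; release and back off straight up.

```bash
python3 -m creep '[[0,0,0,0,0,0],[0,0,0,0,0,0],[0,0,0,0,0,0],[0,0,0,0,0,0],[0,0,0,0,0,0],[0,0,-5,0,0,0],[0,0,-20,0,0,0],[0,0,-50,0,0,0],[0,0,-85,0,0,0],[0,0,-125,0,0,0]]' 85; python3 -c "
from h import *
s=show()
for n in('wrist','scene','top'): cv2.imwrite('pics/f_'+n+'.png',capture(n)[:,:,::-1])"
```

```text
t: 37.7
position: [0.4574, 0.304, 0.236]
eef_rot: [0.739, 0.673, 0.0, -0.001]
wrist_force: [0.5, 0.5, 0.5]
finger_gap: 0.0851
t 37.7 p [0.4574 0.304  0.236 ] z [-0.     0.001 -1.   ] x [0.094 0.996 0.001] gap 0.0851 F [0.5 0.5 0.5] q [0.37 0.07 1.62 0.   1.46 0.46]
```

View pics/f_wrist.png

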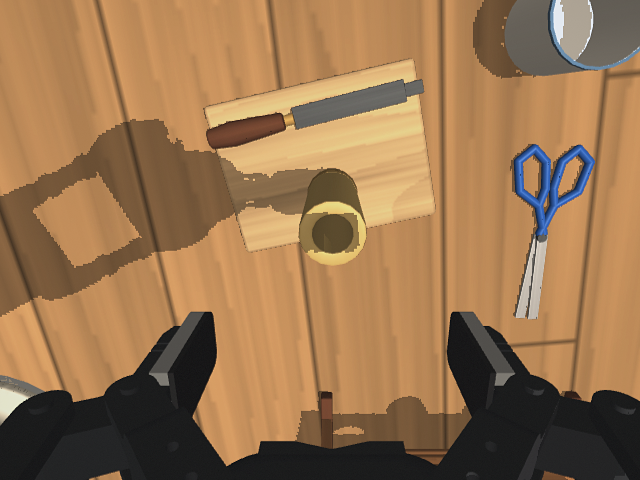

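View pics/f_scene.png

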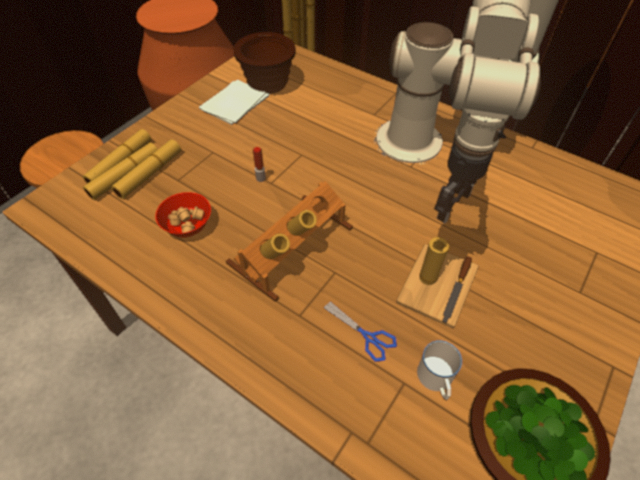

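View pics/f_top.png

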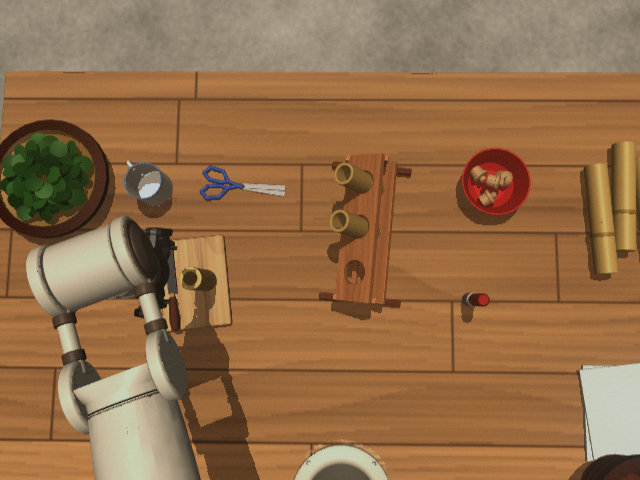

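The final pictures show the tube upright on the board (wrist view, mouth at 333,233), the gauge upright at (476,299) in the top view, and the good tubes in their places at (350,175) and (347,222). The rasp, scissors, mug and bowl look unmoved. I'm handing in.

```bash
python3 -c "
from bench import *
print(job_done())"
```

```text
the job is handed in; nothing more can be done
None
```

The job is done and handed in at about 38 s of the 72 s allowed. The nearest tube was the only one the gauge would not enter, and it now stands on the rework board.

- **Nearest tube:** the gauge stopped at the mouth, with the nose seated on the rim. I pressed to about 13 N, along the tube's axis, and went no further.
- **Middle and far tubes:** the gauge slid in about 33 mm with no noticeable force. That depth comes from the commanded travel and the apparent size of the mouth ring, so it is good to roughly 3 mm.
- **Gauge:** it stands upright on bare bench, a few centimetres from where it started.
- **Rejected tube:** I drew it out along its axis and stood it mouth up on the board, clear of the rasp.

The last pictures from all three cameras show the rejected tube and the gauge both upright and the two good tubes still in the rack. The rasp, scissors, mug and bowl look unmoved, and the open gripper was about 60 mm above the tube.

Two of my estimates were off, neither with any effect on the result:
- **Tube position:** before I gripped the nearest tube, its mouth appeared about 3–4 mm from where the gauge contact had put it. I corrected for that.
- **Board contact:** the tube met the board about 5 mm lower than I had calculated, so I lowered it slowly until the force showed.

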